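# Reload the warming drawer and set its click timer

### The arm

A 6-joint arm with a two-finger parallel gripper is mounted at the origin on the work surface. World frame = base frame: x ahead of the robot, y to its left, z up, the work surface at z = 0. Lengths are in mm, angles in rad, forces in N, time in s.
With the tool pointing down it reaches from about 350 to 775 mm from the base axis. Payload 5.5 kg.
Tool frame: the origin (TCP) lies at the very end of the fingers, on their centre line; the grasp point (between the pads) lies 19 mm behind it; z points along the fingers, y is the line along which they close (so a half turn about z gives the same grasp; the last joint's range is limited). The gripper opens to 85 mm and grips with 20 to 120 N. Pads are 22 mm wide; open, the fingers measure 114 mm over their backs; the gripper's body (76 mm by 85 mm) begins 54 mm behind the grasp point. The pads swing forward as they close: fully open they stand 13 mm farther back than shut.
Start: joints at [-1.294, 0.313, 0.046, 1.304, 0, 1.431], TCP at [232.782, -525.818, 231.323] pointing down, gripper open.
Joint ranges: [-2.76, 2.76], [-0.86, 1.69], [-1.03, 1.26], [-2.2, 2.34], [-1.47, 1.5], [-3.14, 3.14]. Speed limits (rad/s): [2.57, 2.57, 3.14, 3.14, 3.14, 3.14].

### API

Orientations are given as [roll, pitch, yaw] about the fixed x, y, z axes, in that order (R = Rz(yaw) Ry(pitch) Rx(roll)).
In Python, from rig import bot, imaging, workorder gives the robot as it stands. The module is installed in compiled form; this text tells all that it offers.
- The arm moves only by the tool step_arm, never from a script. Its argument "motion" is a list of rows, each a list of 2 entries, a list of its own where there are three numbers: the shift along the world's x, y, z scaled (see below), then the turn about the world's z scaled (see below). A call has 1 to 10 rows; each row is the pose to reach, as a shift and turn from the pose commanded when the call began, turning the shorter way round; what a row does not reach only later rows make up. The controller multiplies each number of a shift by 250 mm and each number of a turn by 360 degrees. A row lasts 1/10 s, in which the tool goes at most 50 mm and 8.59 degrees, less where a joint would pass 70% of its speed; a pose out of reach is approached as far as the arm can. A call with a number of a shift or a turn outside -1 to 1 is refused whole. A call with a gripper value outside its range is refused whole. "hand" is the opening, from -1 (shut) to 1 (fully open), so that 0 is half open, set as the call begins (left out, the last holds). The fingers move at their own pace and stop on an object; the grip force is fixed at half the most. Time passes only in rows, so rows that repeat a pose let the fingers close. It gives the time, the measured TCP pose, the force, the opening and the grip force at its end, in the units of the state.
- bot.state(): the state, without advancing time (a new reading comes with each control period).
- imaging.get_image(name): name is "scene" or "top" or "wrist"; returns the picture (400x640x3 uint8, red, green, blue); there is no depth.
- imaging.camera_params(name): a dict with "fovy" (degrees; the focal length in pixels is half the picture's height over the tangent of half this angle, whatever the lens; pixels are square), "cx", "cy" (the principal point, pixels), "rvec" (rotation vector, rad) and "tvec" (3), from world to camera coordinates, as OpenCV has them; the wrist camera has in their place "T_tool_cam" (4x4, takes a point from camera to tool coordinates, whose origin is the TCP and whose axes are the flange's). Camera axes: x right, y down, z forward; pixel columns grow to the right and rows downward; lengths in mm; the calibration is good to about 2 mm. A picture is of the moment at which its call begins: read the wrist's pose just before it. camera_params takes no time and is no camera call.
- workorder.close_job(): hands the job in; it is judged then, once.
The state is a dict: "time": time; "joint_pos": joint angles; "dq": joint speeds; "effort": joint torques, N m; "tcp_pos": TCP position; "ee_rot": TCP orientation; "contact_force": force on the tool from outside, world axes, zero at the start; "wrist_torque": the same for the moment, N m; "width": finger opening in mm; "gripper_force": force on a finger pad.
Only numpy, scipy, OpenCV 4.12 (cv2) and the standard library are available. Lean on these libraries where they do the work, as an engineer would, in place of code of your own. Each camera call takes 0.05 s, during which the arm holds its last target. There are 200 camera calls.

### The job

Take the orange-lidded pot out of the open warming drawer and stand it wholly on the cork mat, and stand every green-lidded pot from the tray upright on the drawer's floor. Then slide the drawer fully shut, turn the dial on the grey control box clockwise from its off position by two clicks for each green-lidded pot, let go of it, and then press the green start button fully. Leave the other things on the table where they are.

Things in the scene. Friction and masses are not known exactly. Their poses are not given: they have to be found in the camera images.
- pot1: round pot with a white body and a fixed green lid: 64 mm diameter, body and lid 44 mm tall, in the middle of the lid a plain round upright knob 26 mm in diameter from 44 to 72 mm height; about 0.22 kg. Origin: centre of the underside; z up. A fresh pot; stands on the tray at the start. Always present.
- pot2: round pot with a white body and a fixed green lid: 64 mm diameter, body and lid 44 mm tall, in the middle of the lid a plain round upright knob 26 mm in diameter from 44 to 72 mm height; about 0.22 kg. Origin: centre of the underside; z up. A fresh pot; stands on the tray at the start. Not always present.
- pot3: round pot with a white body and a fixed green lid: 64 mm diameter, body and lid 44 mm tall, in the middle of the lid a plain round upright knob 26 mm in diameter from 44 to 72 mm height; about 0.22 kg. Origin: centre of the underside; z up. A fresh pot; stands on the tray at the start. Not always present.
- pot4: round pot with a white body and a fixed green lid: 64 mm diameter, body and lid 44 mm tall, in the middle of the lid a plain round upright knob 26 mm in diameter from 44 to 72 mm height; about 0.22 kg. Origin: centre of the underside; z up. A fresh pot; stands on the tray at the start. Not always present.
- hot_pot: round pot with a white body and a fixed orange lid: 64 mm diameter, body and lid 44 mm tall, in the middle of the lid a plain round upright knob 26 mm in diameter from 44 to 72 mm height; about 0.22 kg. Origin: centre of the underside; z up. The finished pot; stands in the drawer at the start.
- mat: cork mat, 130 x 130 x 4 mm, fixed to the table. Origin: centre of the underside (top 4 mm above it); x, y along its edges.
- tray: aluminium tray, 210 x 210 mm, fixed, floor 4 mm thick, rim 12 mm high and 4 mm thick. Origin: centre of the underside; x, y along its edges.
- warmer: steel warming drawer unit, fixed: 260 mm deep (x), 250 mm wide (y), 125 mm tall; one drawer that slides out along the unit's -x, towards the robot. Origin: centre of the underside; its front face is at x = -130 mm, the front edge of its top panel at x = -115 mm.
- warmer_drawer0 (a joint): the drawer's travel in m: 0 shut, grows as it is pulled out towards the robot, at most 0.18; it starts 0.165 to 0.18 open. It slides with about 1 N of friction (more when loaded or fast) and stays where left.
- drawer_floor (a point): centre of the drawer's inner floor (moves with the drawer; axes as the unit's: x away from the robot). Inside, the floor reaches 107 mm to either side in x and 104 mm in y; the walls rise 81 mm above it and the front panel about 90 mm. Pots up to 85 mm tall pass under the unit's top panel.
- warmer_drawer0_handle (a point): middle of the drawer's handle, a dark steel round bar (11 mm thick) 120 mm long along y, 35 mm in front of the drawer's front panel, moving with the drawer; axes as the unit's. The drawer can be pushed shut by the handle along +x of these axes. The handle is 38 mm below the unit's top.
- console: grey control box, fixed: 200 mm (x) by 110 mm (y), 90 mm tall, with the click dial at x = +40 mm and the start button at x = -65 mm on its top. Origin: centre of the underside.
- dial (a joint): angle of the click dial in rad: 0 is off (the start), grows as it is turned clockwise seen from above; at most 5.76. It clicks into rest every 30 degrees (0.524 rad), 11 clicks in all; between clicks it resists with up to about 0.06 N m and springs on to the nearest click when let go.
- dial_grip (a point): on the dial's (vertical) axis, at the height to grip. The dial has a black upright bar grip 42 mm long along this point's x axis and 14 mm thick along its y axis, from 23 mm below to 7 mm above this point; below the bar is a disc of 22 mm radius whose top lies 23 mm below this point, and the box's top is 37 mm below this point. Turns with the dial; a white mark on the bar's -x half points at a red dot on the box at off, and black dots mark the clicks.
- start (a joint): travel of the start button in m: 0 up, 0.006 fully down; it springs back. Fully down takes about 5 N.
- start_top (a point): centre of the top of the green start button (28 mm diameter), pressed straight down.
- salt_jar: bystander, to be left alone: glass jar with a blue cap, 48 mm wide, 90 mm tall. Origin: centre of its underside.
- spray: bystander, to be left alone: bottle with a green cap, 60 mm wide, 190 mm tall. Origin: centre of its underside.
- bowl: bystander, to be left alone: steel bowl, 120 mm wide, 60 mm tall. Origin: centre of its underside.
- cutter: bystander, to be left alone: round metal pastry press, 60 mm wide, 35 mm tall. Origin: centre of its underside.
- spatula: bystander, to be left alone: spatula lying on the table. Origin: centre of its underside.
- foil_carton: bystander, to be left alone: yellow carton, 60 x 220 x 50 mm, on top of the warming drawer. Origin: centre of its underside.
- mug: bystander, to be left alone: blue mug, 76 mm wide, 85 mm tall. Origin: centre of its underside.
Not all that is in view belongs to the job. What is meant by the mat is not turquoise, and is the smaller of those in its own colour.

How it is judged (in metres and radians):
On the way, in this order (a step that is already met when the one before it is completed fails the run):
1. the orange-lidded pot stands on the mat and all green-lidded pots present stand in the open drawer (x of hot_pot in the frame of mat between -0.04 and 0.04 m and y of hot_pot in the frame of mat between -0.04 and 0.04 m and z of hot_pot in the frame of mat between -0.002 and 0.01 m and angle between each of hot_pot, pot1, pot2, pot3, pot4's own z axis and vertical below 0.15 rad and x of pot1 in the frame of drawer_floor between -0.085 and 0.085 m and y of pot1 in the frame of drawer_floor between -0.082 and 0.082 m and z of pot1 in the frame of drawer_floor between -0.008 and 0.01 m and x of pot2 in the frame of drawer_floor between -0.085 and 0.085 m and y of pot2 in the frame of drawer_floor between -0.082 and 0.082 m and z of pot2 in the frame of drawer_floor between -0.008 and 0.01 m and x of pot3 in the frame of drawer_floor between -0.085 and 0.085 m and y of pot3 in the frame of drawer_floor between -0.082 and 0.082 m and z of pot3 in the frame of drawer_floor between -0.008 and 0.01 m and x of pot4 in the frame of drawer_floor between -0.085 and 0.085 m and y of pot4 in the frame of drawer_floor between -0.082 and 0.082 m and z of pot4 in the frame of drawer_floor between -0.008 and 0.01 m and linear speed of each of pot1, pot2, pot3, pot4, hot_pot below 0.03 m/s and value of joint warmer_drawer0 above 0.1 m), for 0.2 s.
2. the drawer is fully shut with the pots in it (value of joint warmer_drawer0 below 0.006 m and x of pot1 in the frame of drawer_floor between -0.085 and 0.085 m and y of pot1 in the frame of drawer_floor between -0.082 and 0.082 m and z of pot1 in the frame of drawer_floor between -0.008 and 0.01 m and angle between each of pot1, pot2, pot3, pot4's own z axis and vertical below 0.15 rad and x of pot2 in the frame of drawer_floor between -0.085 and 0.085 m and y of pot2 in the frame of drawer_floor between -0.082 and 0.082 m and z of pot2 in the frame of drawer_floor between -0.008 and 0.01 m and x of pot3 in the frame of drawer_floor between -0.085 and 0.085 m and y of pot3 in the frame of drawer_floor between -0.082 and 0.082 m and z of pot3 in the frame of drawer_floor between -0.008 and 0.01 m and x of pot4 in the frame of drawer_floor between -0.085 and 0.085 m and y of pot4 in the frame of drawer_floor between -0.082 and 0.082 m and z of pot4 in the frame of drawer_floor between -0.008 and 0.01 m), for 0.2 s.
3. the dial stands, let go, at two clicks for each green-lidded pot (((value of joint dial between 1.944 and 2.244 rad and (height (world z) of pot2 above -9 m or value of joint dial below -10 rad) and height (world z) of each of pot3, pot4 below -9 m) or (value of joint dial between 1.944 and 2.244 rad and height (world z) of each of pot2, pot4 below -9 m and (height (world z) of pot3 above -9 m or value of joint dial below -10 rad)) or (value of joint dial between 1.944 and 2.244 rad and height (world z) of each of pot2, pot3 below -9 m and (height (world z) of pot4 above -9 m or value of joint dial below -10 rad)) or (value of joint dial between 2.992 and 3.292 rad and (height (world z) of pot2 above -9 m or value of joint dial below -10 rad) and (height (world z) of pot3 above -9 m or value of joint dial below -10 rad) and height (world z) of pot4 below -9 m) or (value of joint dial between 2.992 and 3.292 rad and (height (world z) of pot2 above -9 m or value of joint dial below -10 rad) and height (world z) of pot3 below -9 m and (height (world z) of pot4 above -9 m or value of joint dial below -10 rad)) or (value of joint dial between 2.992 and 3.292 rad and height (world z) of pot2 below -9 m and (height (world z) of pot3 above -9 m or value of joint dial below -10 rad) and (height (world z) of pot4 above -9 m or value of joint dial below -10 rad)) or (value of joint dial between 4.039 and 4.339 rad and (height (world z) of pot2 above -9 m or value of joint dial below -10 rad) and (height (world z) of pot3 above -9 m or value of joint dial below -10 rad) and (height (world z) of pot4 above -9 m or value of joint dial below -10 rad))) and contact force between the fingers and dial below 0.1 N and value of joint warmer_drawer0 below 0.006 m and velocity of joint dial between -0.1 and 0.1 rad/s), for 0.5 s.
4. the start button is pressed (value of joint start above 0.0045 m and value of joint warmer_drawer0 below 0.006 m), for 0.05 s.
At the end, for the whole second after the job is handed in: Drawer within 6 mm of shut, every green-lidded pot present upright on its floor; orange-lidded pot upright, within 40 mm of the mat's middle along both edges; dial within 0.15 rad of two clicks (1.047 rad) per green-lidded pot; start then pressed 4.5 mm or more and released; all at rest (all of step 2 and x of hot_pot in the frame of mat between -0.04 and 0.04 m and y of hot_pot in the frame of mat between -0.04 and 0.04 m and z of hot_pot in the frame of mat between -0.002 and 0.01 m and angle between hot_pot's own z axis and vertical below 0.15 rad and linear speed of each of pot1, pot2, pot3, pot4, hot_pot below 0.03 m/s and ((value of joint dial between 1.944 and 2.244 rad and (height (world z) of pot2 above -9 m or value of joint dial below -10 rad) and height (world z) of each of pot3, pot4 below -9 m) or (value of joint dial between 1.944 and 2.244 rad and height (world z) of each of pot2, pot4 below -9 m and (height (world z) of pot3 above -9 m or value of joint dial below -10 rad)) or (value of joint dial between 1.944 and 2.244 rad and height (world z) of each of pot2, pot3 below -9 m and (height (world z) of pot4 above -9 m or value of joint dial below -10 rad)) or (value of joint dial between 2.992 and 3.292 rad and (height (world z) of pot2 above -9 m or value of joint dial below -10 rad) and (height (world z) of pot3 above -9 m or value of joint dial below -10 rad) and height (world z) of pot4 below -9 m) or (value of joint dial between 2.992 and 3.292 rad and (height (world z) of pot2 above -9 m or value of joint dial below -10 rad) and height (world z) of pot3 below -9 m and (height (world z) of pot4 above -9 m or value of joint dial below -10 rad)) or (value of joint dial between 2.992 and 3.292 rad and height (world z) of pot2 below -9 m and (height (world z) of pot3 above -9 m or value of joint dial below -10 rad) and (height (world z) of pot4 above -9 m or value of joint dial below -10 rad)) or (value of joint dial between 4.039 and 4.339 rad and (height (world z) of pot2 above -9 m or value of joint dial below -10 rad) and (height (world z) of pot3 above -9 m or value of joint dial below -10 rad) and (height (world z) of pot4 above -9 m or value of joint dial below -10 rad))) and contact force between the fingers and dial below 0.1 N and value of joint start below 0.002 m); the robot touches nothing.
It fails at once if a bystander is pushed more than 40 mm (distance of any of salt_jar, spray, bowl, cutter, spatula, foil_carton, mug from where it was at the start of the episode above 0.04 m).
Of pot2, pot3, pot4 only 1 to 3 are there at a start; the rules pass over those that are not, and their reading is None.
At some moment in a run one of pot1, pot2, pot3, pot4, hot_pot may be knocked a few centimetres aside while the robot is not near it.
It also fails if it takes over 210 s, if anything falls off the work surface, if the arm or the gripper's body presses on something with over 40 N, if the wrist force passes 120 N, or if a joint passes its speed limit or range.

## Working session

There is one attempt and no reset: what is moved stays moved. The work goes in short steps, Python scripts to look and compute and a tool call to move; the robot and the scene stay as the last step left them, time stands still between calls to the robot, and variables do not carry over. Pictures are saved under pics/ and viewed, at most 14 in all, crops included, and the job is handed in when it is done.

Besides the shell and the picture viewer there is one more tool, called as a command line: name --argument value ..., lists and objects as JSON in quotes. step_arm: Moves the arm, as the interface text tells. Its arguments: {"type":"object","properties":{"motion":{"type":"array","items":{"type":"array"}},"hand":{"type":"number"}},"required":["motion"]}

```bash
mkdir -p pics
cat > h.py <<'E'
import numpy as np, cv2
from rig import bot, imaging, workorder
from scipy.spatial.transform import Rotation as Ro
def cam(n, st=None):
    p=imaging.camera_params(n); f=200/np.tan(np.radians(p['fovy'])/2)
    if 'rvec' in p:
        R=cv2.Rodrigues(np.array(p['rvec'],float))[0]; t=np.array(p['tvec'],float).ravel()
        return f,p['cx'],p['cy'],R.T,-R.T@t
    T=np.array(p['T_tool_cam']); Rt=Ro.from_euler('xyz',st['ee_rot']).as_matrix()
    return f,p['cx'],p['cy'],Rt@T[:3,:3],Rt@T[:3,3]+np.array(st['tcp_pos'])
def ray(c,u,v,z):
    f,cx,cy,R,o=c; d=R@np.array([(u-cx)/f,(v-cy)/f,1]); return o+d*(z-o[2])/d[2]
def proj(c,P):
    f,cx,cy,R,o=c; q=R.T@(np.array(P,float)-o); return np.array([f*q[0]/q[2]+cx,f*q[1]/q[2]+cy])
def grab(n,name):
    st=bot.state(); im=imaging.get_image(n); cv2.imwrite(f'pics/{name}.png',im[:,:,::-1]); return im,cam(n,st),st
E
python3 - <<'E'
from h import *
for n in('top','scene'):
    im,c,st=grab(n,n+'0'); print(n,c[0],c[4],c[3].round(2).tolist(),imaging.camera_params(n))
print(st)
E
```

```text
top 390.8039214503514 [ 356.43987722  -51.02643531 1481.08651051] [[0.0, -0.99, 0.1], [-1.0, -0.0, 0.01], [-0.01, -0.1, -0.99]] {'fovy': 54.20360859995265, 'cx': 327.2840426284963, 'cy': 202.3579296257596, 'rvec': array([ 2.16810616, -2.16149683,  0.09836203]), 'tvec': array([ -37.53827999,  503.74449624, 1438.08994671])}
scene 407.0335009680285 [ 909.23508719 -621.70884638 1241.10816865] [[0.8, 0.5, -0.32], [0.59, -0.68, 0.43], [-0.0, -0.54, -0.84]] {'fovy': 52.33531570228465, 'cx': 325.1020872469289, 'cy': 199.81474933004964, 'rvec': array([ 2.45801875,  0.81006469, -0.2407839 ]), 'tvec': array([-358.70140945, -202.07911255, 1607.50650104])}
{'time': 0.05, 'joint_pos': array([-1.29362895e+00,  3.13989246e-01,  4.50037453e-02,  1.30358518e+00,
       -7.62440030e-06,  1.43119623e+00]), 'dq': array([-0.00032581, -0.00127919,  0.00137078, -0.00121325, -0.00026791,
       -0.00074645]), 'effort': array([ 3.39367500e-03, -4.82152677e+01,  2.99550551e+01,  1.32249485e-02,
       -2.92409159e-04, -1.18411904e-05]), 'tcp_pos': array([ 232.61676583, -525.30761266,  230.42533046]), 'ee_rot': array([-3.13983450e+00, -2.39346379e-04,  4.16767270e-01]), 'contact_force': array([ 0.26136292, -0.18883287,  0.39420709]), 'wrist_torque': array([ 0.04272436, -0.00712757, -0.03658982]), 'gripper_force': 0.0, 'width': 85.34672528255359}
```

View pics/top0.png

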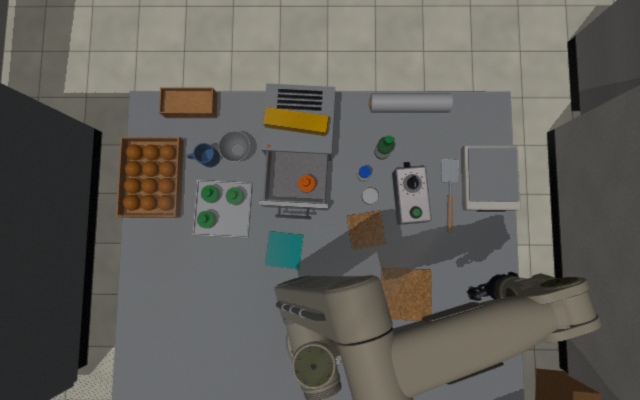

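View pics/scene0.png

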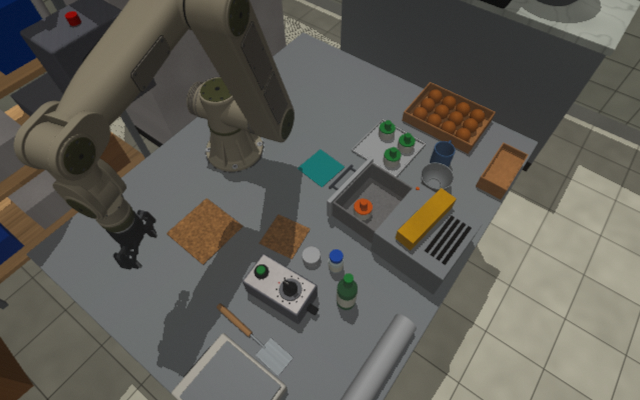

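Top view: green-lidded pots at (209,193), (234,196) and (206,219); the orange-lidded pot is in the drawer at (306,184). There are three mat candidates: turquoise (284,250), large cork (408,294) and small cork (366,230). The small cork one fits, since it isn't turquoise and is the smaller of the two brown mats. I'll confirm that in a crop.

```bash
cat > m.py <<'E'
from h import *
t=cv2.imread('pics/top0.png'); s=cv2.imread('pics/scene0.png')
ct,cs=cam('top'),cam('scene')
def blobs(im,lo,hi,roi,mn=15):
    x0,y0,x1,y1=roi; m=cv2.inRange(cv2.cvtColor(im,cv2.COLOR_BGR2HSV),lo,hi); k=np.zeros_like(m); k[y0:y1,x0:x1]=m[y0:y1,x0:x1]
    n,l,st,ce=cv2.connectedComponentsWithStats(k); return [(ce[i].round(1).tolist(),int(st[i,4]),st[i,:4].tolist()) for i in range(1,n) if st[i,4]>=mn],l
G=((45,90,40),(85,255,255)); O=((3,150,120),(18,255,255))
print('green top');b,_=blobs(t,*G,(190,175,255,240))
for q in b: print(q, ray(ct,*q[0],55).round(0))
print('orange top',[(q,ray(ct,*q[0],90).round(0)) for q in blobs(t,*O,(290,165,325,205))[0]])
print('orange scene',[(q,ray(cs,*q[0],90).round(0)) for q in blobs(s,*O,(345,190,385,225))[0]])
print('button',[(q,ray(ct,*q[0],95).round(0)) for q in blobs(t,*G,(400,195,430,225),8)[0]])
b,l=blobs(t,(5,60,40),(25,255,200),(340,205,390,255),100)
for q in b: print('mat',q,ray(ct,*q[0],4).round(0))
cnt=max(cv2.findContours((l>0).astype('uint8'),cv2.RETR_EXTERNAL,cv2.CHAIN_APPROX_NONE)[0],key=cv2.contourArea)
box=cv2.boxPoints(cv2.minAreaRect(cnt)); P=[ray(ct,*p,4).round(0)[:2] for p in box]; print('box',P,np.mean(P,0),[np.linalg.norm(P[i]-P[i-1]) for i in range(4)])
a=cv2.resize(t[130:260,250:450],None,fx=4,fy=4,interpolation=cv2.INTER_CUBIC); cv2.imwrite('pics/c1.png',a)
E
python3 m.py
```

```text
green top
([209.0, 193.2], 216, [201, 185, 17, 17]) [534. 400.  55.]
([233.6, 195.3], 201, [226, 188, 16, 16]) [526. 309.  55.]
([205.0, 218.9], 219, [197, 211, 17, 17]) [439. 412.  55.]
orange top [(([305.7, 183.0], 222, [298, 175, 17, 17]), array([567.,  41.,  90.]))]
orange scene [(([362.6, 206.0], 190, [354, 199, 18, 16]), array([581.,  28.,  90.]))]
button [(([416.0, 211.8], 49, [412, 208, 9, 8]), array([ 464., -352.,   95.]))]
mat ([365.6, 229.4], 1181, [347, 210, 39, 39]) [ 404. -181.    4.]
box [array([ 457., -106.]), array([ 479., -235.]), array([ 352., -255.]), array([ 330., -127.])] [ 404.5  -180.75] [np.float64(128.7245120402482), np.float64(130.86252328302402), np.float64(128.56515857727553), np.float64(129.87686476043376)]
```

View pics/c1.png

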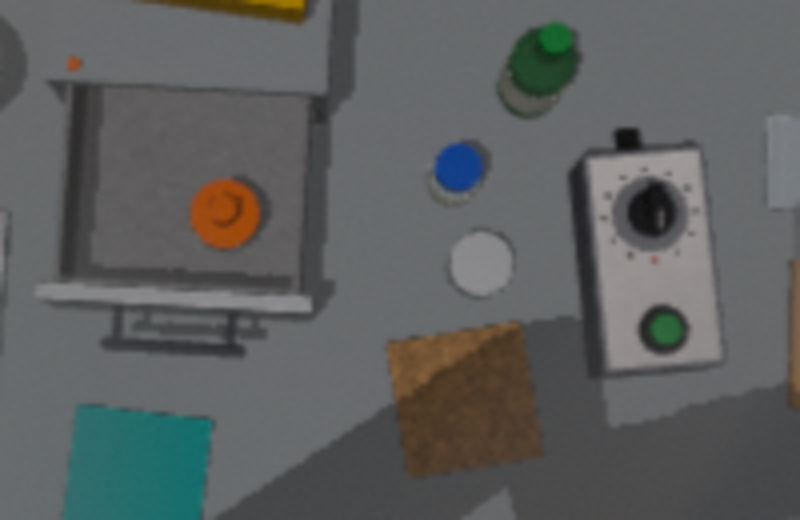

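The crop confirms it: the small brown mat at (365,229) measures 130 x 130 mm, centred at (404,-181). There are three green pots, so the dial needs six clicks. I'll move over the drawer for a closer look.

step_arm --motion '[[[0.6, 1, 0.1], 0.225], [[0.6, 1, 0.1], 0.225], [[0.6, 1, 0.1], 0.225], [[0.6, 1, 0.1], 0.225], [[0.6, 1, 0.1], 0.225], [[0.6, 1, 0.1], 0.225], [[0.6, 1, 0.1], 0.225], [[0.6, 1, 0.1], 0.225], [[0.6, 1, 0.1], 0.225], [[0.6, 1, 0.1], 0.225]]' --hand 0.2

```text
time: 1.1
tcp_pos: [382.7, -275.3, 256.0]
ee_rot: [-3.141, -0.001, 1.836]
contact_force: [-0.3, -1.1, -0.5]
width: 51.1
gripper_force: 0.0
```

step_arm --motion '[[[0.6, 1, 0.1], 0.225], [[0.6, 1, 0.1], 0.225], [[0.6, 1, 0.1], 0.225], [[0.6, 1, 0.1], 0.225], [[0.6, 1, 0.1], 0.225], [[0.6, 1, 0.1], 0.225], [[0.6, 1, 0.1], 0.225], [[0.6, 1, 0.1], 0.225], [[0.6, 1, 0.1], 0.225], [[0.6, 1, 0.1], 0.225]]'

```text
time: 2.1
tcp_pos: [532.6, -25.4, 280.7]
ee_rot: [3.141, -0.001, -3.034]
contact_force: [0.6, 0.5, -0.4]
width: 51.3
gripper_force: 0.0
```

Run:
```python
from h import *
im,c,st=grab('wrist','w1'); print(st['tcp_pos'],st['ee_rot'],st['joint_pos'],c)
```

```text
[532.56780785 -25.40442919 280.74730339] [ 3.14113220e+00 -1.18261996e-03 -3.03375057e+00] [-1.98326466e-01  2.23258239e-01  4.62286625e-02  1.39503316e+00
  8.25933354e-05 -3.06168329e-01] (np.float64(295.55714637290953), 320.60208051040553, 196.55228166998427, array([[-1.07528386e-01,  9.53631438e-01,  2.81113370e-01],
       [ 9.94202011e-01,  1.03165044e-01,  3.03205392e-02],
       [-8.64536599e-05,  2.82743796e-01, -9.59195464e-01]]), array([461.11081228, -33.48336389, 424.4733211 ]))
```

View pics/w1.png

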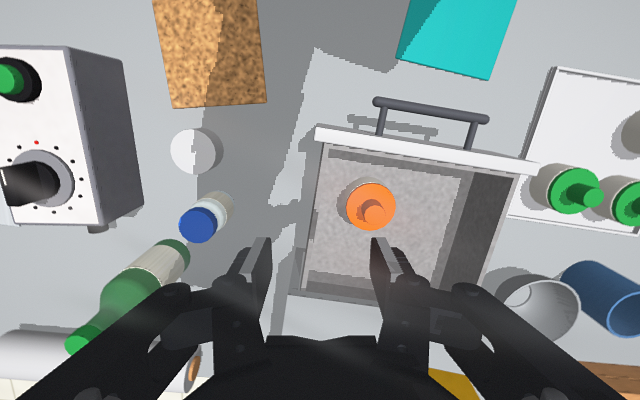

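Wrist view: orange lid at (370,206) with its knob top at (374,211), handle bar from (376,101) to (486,119), front panel's top edge from (316,130) to (540,172). Next I'll work out the positions from these.

```bash
cat > m2.py <<'E'
from h import *
st=bot.state(); cw,ct=cam('wrist',st),cam('top')
def tri(a,b):
    def r(c,u,v):
        d=c[3]@np.array([(u-c[1])/c[0],(v-c[2])/c[0],1]); return c[4],d/np.linalg.norm(d)
    o1,d1=r(ct,*a);o2,d2=r(cw,*b); s=np.linalg.lstsq(np.c_[d1,-d2],o2-o1,rcond=None)[0]
    p,q=o1+s[0]*d1,o2+s[1]*d2; return ((p+q)/2).round(1),round(float(np.linalg.norm(p-q)),1)
w=cv2.imread('pics/w1.png');h=cv2.cvtColor(w,cv2.COLOR_BGR2HSV)
m=cv2.inRange(h,(3,120,120),(18,255,255)); m[:150]=0;m[250:]=0;m[:,:330]=0;m[:,410:]=0
cn=max(cv2.findContours(m,0,1)[0],key=cv2.contourArea); e=cv2.minEnclosingCircle(cv2.convexHull(cn)); print('lid',e)
print('tri lid',tri((305.7,183),e[0]))
for z in(54,56,58,60): print(z,ray(cw,*e[0],z)[:2].round(1))
for z in(82,84,86): print('knob',z,ray(cw,374,211,z)[:2].round(1))
print('handle',ray(cw,376,101,87).round(0),ray(cw,486,119,87).round(0),ray(ct,276,216,87).round(0),ray(ct,310.7,218,87).round(0))
for z in(98,102): print('panel',ray(cw,316,130,z).round(0),ray(cw,540,172,z).round(0),ray(ct,259.5,202.5,z).round(0),ray(ct,328,206.2,z).round(0))
for p in((328,152),(461,180),(443,290),(302,270)): print('floor',ray(cw,*p,12).round(0),proj(ct,ray(cw,*p,12)).round(0))
E
python3 m2.py
```

```text
lid ((370.6351318359375, 206.93243408203125), 24.97418785095215)
tri lid (array([570.2,  41.8,  73.4]), 1.6)
54 [576.7  45.3]
56 [576.1  44.9]
58 [575.5  44.5]
60 [574.9  44. ]
knob 82 [572.8  44.3]
knob 84 [572.1  43.8]
knob 86 [571.4  43.4]
handle [446.  25.  87.] [451. 149.  87.] [448. 147.  87.] [441.  22.  87.]
panel [483. -36.  98.] [502. 219.  98.] [495. 205.  98.] [483. -39.  98.]
panel [483. -36. 102.] [501. 216. 102.] [495. 204. 102.] [482. -39. 102.]
floor [517. -17.  12.] [322. 199.]
floor [536. 177.  12.] [271. 194.]
floor [716. 192.  12.] [268. 148.]
floor [705. -37.  12.] [328. 151.]
```

step_arm --motion '[[[0.16, 0.278, 0], 0], [[0.16, 0.278, 0], 0], [[0.16, 0.278, -0.2], 0], [[0.16, 0.278, -0.4], 0], [[0.16, 0.278, -0.6], 0], [[0.16, 0.278, -0.7], 0], [[0.16, 0.278, -0.75], 0], [[0.16, 0.278, -0.8], 0], [[0.16, 0.278, -0.8], 0]]'

```text
time: 3.05
tcp_pos: [572.6, 43.6, 80.6]
ee_rot: [3.141, -0.001, -3.04]
contact_force: [0.4, -0.8, -0.1]
width: 51.1
gripper_force: 0.0
```

Run:
```python
from h import *
im,c,st=grab('wrist','w2'); print(st['tcp_pos'],st['contact_force'], proj(c,[573,44,84]),proj(c,list(st['tcp_pos'])))
```

```text
[572.55997817  43.61366043  80.64188455] [ 0.36348944 -0.77705631 -0.0932793 ] [321.93431776 253.22849111] [321.27585581 249.49284212]
```

View pics/w2.png

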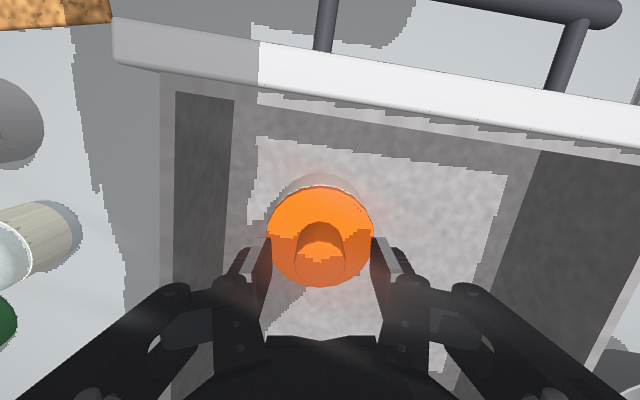

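The pot is centred between the fingers, with the lid at (321,236) and the knob top at (321,264). Its apparent size puts the drawer floor at about z=15, so I'll lower and grip.

step_arm --motion '[[[0.012, 0, -0.02], 0], [[0.012, 0, -0.04], 0], [[0.012, 0, -0.056], 0], [[0.012, 0, -0.066], 0], [[0.012, 0, -0.072], 0], [[0.012, 0, -0.072], 0]]'

```text
time: 3.7
tcp_pos: [575.6, 43.7, 63.1]
ee_rot: [3.141, -0.0, -3.039]
contact_force: [-0.6, -0.5, -0.3]
width: 51.4
gripper_force: 0.0
```

step_arm --motion '[[[0, 0, 0], 0], [[0, 0, 0], 0], [[0, 0, 0], 0], [[0, 0, 0], 0], [[0, 0, 0], 0], [[0, 0, 0], 0]]' --hand -1

```text
time: 4.3
tcp_pos: [578.2, 43.4, 66.1]
ee_rot: [-3.14, 0.006, -3.039]
contact_force: [-0.8, 0.1, 10.9]
width: 24.5
gripper_force: 60.2
```

step_arm --motion '[[[0, 0, 0.04], 0], [[0, 0, 0.12], 0], [[0, 0, 0.28], 0], [[0, 0, 0.44], 0], [[0, 0, 0.56], 0], [[0, 0, 0.56], 0]]'

```text
time: 4.9
tcp_pos: [578.2, 43.6, 208.4]
ee_rot: [-3.14, 0.008, -3.039]
contact_force: [1.1, -0.1, -2.3]
width: 24.2
gripper_force: 60.4
```

step_arm --motion '[[[-0.05, -0.07, 0], 0], [[-0.15, -0.2, 0], 0], [[-0.27, -0.35, 0], 0], [[-0.4, -0.52, 0], 0], [[-0.52, -0.68, 0], 0], [[-0.62, -0.8, 0], 0], [[-0.68, -0.88, 0], 0], [[-0.695, -0.9, 0], 0], [[-0.695, -0.9, 0], 0]]'

```text
time: 5.8
tcp_pos: [401.1, -181.4, 202.4]
ee_rot: [3.14, -0.001, -3.041]
contact_force: [-0.1, 0.7, -2.5]
width: 24.5
gripper_force: 60.9
```

step_arm --motion '[[[0, 0, -0.1], 0], [[0, 0, -0.25], 0], [[0, 0, -0.4], 0], [[0, 0, -0.5], 0], [[0, 0, -0.56], 0], [[0, 0, -0.59], 0], [[0, 0, -0.6], 0], [[0, 0, -0.6], 0]]'

```text
time: 6.6
tcp_pos: [402.6, -181.0, 53.5]
ee_rot: [3.141, 0.0, -3.038]
contact_force: [-0.1, -0.2, -2.5]
width: 24.3
gripper_force: 60.9
```

step_arm --motion '[[[0, 0, -0.006], 0], [[0, 0, -0.01], 0], [[0, 0, -0.014], 0], [[0, 0, -0.016], 0], [[0, 0, -0.016], 0]]'

```text
time: 7.1
tcp_pos: [402.1, -181.4, 49.4]
ee_rot: [-3.141, 0.0, -3.039]
contact_force: [-0.6, 0.1, -2.2]
width: 24.3
gripper_force: 60.9
```

step_arm --motion '[[[0, 0, -0.006], 0], [[0, 0, -0.01], 0], [[0, 0, -0.012], 0], [[0, 0, -0.012], 0]]'

```text
time: 7.5
tcp_pos: [402.1, -181.5, 48.1]
ee_rot: [-3.141, 0.0, -3.039]
contact_force: [-5.4, 2.1, 16.6]
width: 24.3
gripper_force: 66.2
```

step_arm --motion '[[[0, 0, 0.008], 0], [[0, 0, 0.012], 0], [[0, 0, 0.012], 0], [[0, 0, 0.012], 0], [[0, 0, 0.012], 0]]' --hand 0.2

```text
time: 8.0
tcp_pos: [402.0, -181.3, 49.1]
ee_rot: [3.141, -0.0, -3.039]
contact_force: [0.6, -0.2, -0.4]
width: 51.4
gripper_force: 0.0
```

step_arm --motion '[[[0, 0, 0.1], 0], [[0, 0, 0.25], 0], [[0, 0, 0.45], 0], [[0, 0, 0.65], 0], [[0, 0, 0.75], 0], [[0.03, 0.15, 0.75], 0], [[0.06, 0.3, 0.75], 0], [[0.1, 0.5, 0.75], 0], [[0.15, 0.7, 0.75], 0], [[0.2, 0.9, 0.75], 0]]'

```text
time: 9.0
tcp_pos: [451.1, 41.5, 236.8]
ee_rot: [-3.142, 0.0, -3.04]
contact_force: [1.3, -0.9, 0.6]
width: 51.3
gripper_force: 0.0
```

step_arm --motion '[[[0.02, 0.2, 0], 0], [[0.04, 0.4, 0], 0], [[0.06, 0.6, 0], 0], [[0.08, 0.8, 0], 0], [[0.1, 1, 0], 0], [[0.1, 1, 0], 0], [[0.1, 1, 0], 0]]'

```text
time: 9.7
tcp_pos: [475.5, 290.9, 236.0]
ee_rot: [-3.141, -0.001, -3.036]
contact_force: [-0.4, -1.5, -0.1]
width: 51.0
gripper_force: 0.0
```

Run:
```python
from h import *
im,c,st=grab('wrist','w3'); print(st['tcp_pos'],st['joint_pos'])
h=cv2.cvtColor(im,cv2.COLOR_RGB2HSV); m=cv2.inRange(h,(45,90,40),(85,255,255))
for q in cv2.findContours(m,0,1)[0]:
    if cv2.contourArea(q)>150: e=cv2.minEnclosingCircle(q); print(e,cv2.contourArea(q),ray(c,*e[0],50)[:2].round(0))
im,c,st=grab('top','top1'); 
h=cv2.cvtColor(im,cv2.COLOR_RGB2HSV); m=cv2.inRange(h,(3,150,120),(18,255,255)); m[:160]=0; m[250:]=0; m[:,:290]=0;m[:,400:]=0
for q in cv2.findContours(m,0,1)[0]:
    if cv2.contourArea(q)>60: e=cv2.minEnclosingCircle(q); print('orange',e,ray(c,*e[0],52)[:2].round(0))
```

```text
[475.50679898 290.88739101 235.9535502 ] [ 4.05122888e-01  2.78924492e-01  1.04697168e-02  1.30386214e+00
 -2.36820123e-04  2.99613942e-01]
((407.5980529785156, 231.5), 25.99065399169922) 1750.0 [533. 402.]
((332.9158020019531, 219.81053161621094), 26.111404418945312) 1953.5 [528. 311.]
((433.3313293457031, 155.66867065429688), 29.536314010620117) 2423.0 [440. 413.]
orange ((366.79998779296875, 231.39999389648438), 8.683414459228516) [ 395. -181.]
```

View pics/w3.png

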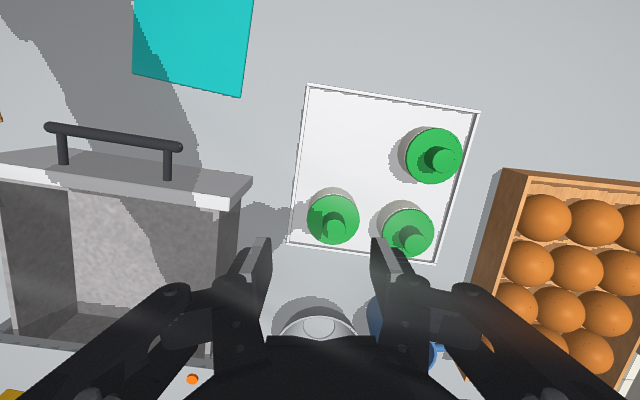

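Wrist view: green lids at (333,220), (408,231) and (433,156), giving pots B (527,310), A (532,401) and C (440,413). I'll pick B, and work out the drawer's floor corners from the earlier close-up.

Run:
```python
from h import *
c=cam('wrist',dict(tcp_pos=[572.6,43.6,80.6],ee_rot=[3.141,-.001,-3.04]))
for p in((232,98),(541,150),(438,372)): print([ray(c,*p,z)[:2].round(0) for z in(18,22)])
c=cam('wrist',bot.state()); print([ray(c,*p,87)[:2].round(0) for p in((47,127),(180,147))], ray(c,238,190,112).round(0))
```

```text
[array([500., -23.]), array([500., -22.])]
[array([513., 191.]), array([512., 188.])]
[array([712., 162.]), array([708., 159.])]
[array([448.,  19.]), array([454., 147.])] [484. 211. 112.]
```

step_arm --motion '[[[0.1, 0.04, -0.1], 0], [[0.2, 0.076, -0.2], 0], [[0.204, 0.076, -0.35], 0], [[0.204, 0.076, -0.5], 0], [[0.204, 0.076, -0.6], 0], [[0.204, 0.076, -0.68], 0], [[0.204, 0.076, -0.72], 0], [[0.204, 0.076, -0.736], 0], [[0.204, 0.076, -0.736], 0]]'

```text
time: 10.7
tcp_pos: [527.4, 308.0, 53.3]
ee_rot: [3.141, 0.0, -3.04]
contact_force: [-0.5, -0.0, -0.4]
width: 51.6
gripper_force: 0.0
```

step_arm --motion '[[[0, 0, 0], 0], [[0, 0, 0], 0], [[0, 0, 0], 0], [[0, 0, 0], 0], [[0, 0, 0], 0], [[0, 0, 0], 0]]' --hand -1

```text
time: 11.3
tcp_pos: [528.0, 309.3, 54.3]
ee_rot: [3.141, 0.003, -3.039]
contact_force: [-0.3, 0.7, 5.6]
width: 24.0
gripper_force: 58.7
```

step_arm --motion '[[[0, 0, 0.04], 0], [[0, 0, 0.12], 0], [[0, 0, 0.28], 0], [[0, 0, 0.44], 0], [[0, 0, 0.56], 0], [[0, 0, 0.6], 0], [[0, 0, 0.6], 0]]'

```text
time: 12.0
tcp_pos: [527.7, 309.1, 204.2]
ee_rot: [3.141, 0.003, -3.039]
contact_force: [-0.6, -0.6, -1.6]
width: 24.3
gripper_force: 59.2
```

step_arm --motion '[[[0.04, -0.08, 0], 0], [[0.1, -0.2, 0], 0], [[0.16, -0.36, 0], 0], [[0.24, -0.54, 0], 0], [[0.3, -0.7, 0], 0], [[0.35, -0.82, 0], 0], [[0.38, -0.9, 0], 0], [[0.392, -0.925, 0], 0], [[0.392, -0.925, 0], 0]]'

```text
time: 12.9
tcp_pos: [624.3, 76.7, 200.5]
ee_rot: [3.141, -0.004, -3.041]
contact_force: [-0.5, 0.9, -2.4]
width: 24.2
gripper_force: 59.3
```

step_arm --motion '[[[0, 0, -0.06], 0], [[0, 0, -0.18], 0], [[0, 0, -0.3], 0], [[0, 0, -0.4], 0], [[0, 0, -0.46], 0], [[0, 0, -0.49], 0], [[0, 0, -0.5], 0], [[0, 0, -0.5], 0]]'

```text
time: 13.7
tcp_pos: [624.9, 78.3, 78.0]
ee_rot: [3.141, 0.0, -3.038]
contact_force: [-0.3, 0.0, -1.6]
width: 24.1
gripper_force: 59.3
```

step_arm --motion '[[[0, 0, -0.008], 0], [[0, 0, -0.016], 0], [[0, 0, -0.022], 0], [[0, 0, -0.022], 0]]'

```text
time: 14.1
tcp_pos: [625.2, 77.4, 72.5]
ee_rot: [3.141, 0.001, -3.039]
contact_force: [0.1, 0.4, -2.0]
width: 23.8
gripper_force: 59.4
```

step_arm --motion '[[[0, 0, -0.006], 0], [[0, 0, -0.012], 0], [[0, 0, -0.016], 0], [[0, 0, -0.016], 0]]'

```text
time: 14.5
tcp_pos: [628.2, 77.5, 72.2]
ee_rot: [-3.141, 0.008, -3.039]
contact_force: [0.7, 0.5, 12.9]
width: 23.9
gripper_force: 61.0
```

step_arm --motion '[[[0, 0, 0.01], 0], [[0, 0, 0.012], 0], [[0, 0, 0.012], 0], [[0, 0, 0.012], 0]]' --hand 0.2

```text
time: 14.9
tcp_pos: [624.7, 77.4, 70.9]
ee_rot: [3.141, -0.001, -3.039]
contact_force: [0.3, 0.0, -0.4]
width: 51.4
gripper_force: 0.0
```

step_arm --motion '[[[0, 0, 0.08], 0], [[0, 0, 0.25], 0], [[0, 0, 0.45], 0], [[0, 0, 0.6], 0], [[-0.06, 0.18, 0.64], 0], [[-0.12, 0.36, 0.64], 0], [[-0.18, 0.54, 0.64], 0], [[-0.24, 0.72, 0.64], 0], [[-0.3, 0.9, 0.64], 0], [[-0.34, 1, 0.64], 0]]'

```text
time: 15.9
tcp_pos: [538.4, 330.6, 230.8]
ee_rot: [3.141, -0.001, -3.036]
contact_force: [0.4, 0.1, 0.4]
width: 51.4
gripper_force: 0.0
```

```bash
cat > g.py <<'E'
from h import *
import sys
im,c,st=grab('wrist',sys.argv[1]); print('tcp',st['tcp_pos'].round(1))
def det(im,c,lab,mn,zs):
    h=cv2.cvtColor(im,cv2.COLOR_RGB2HSV)
    for nm,lo,hi in(('green',(45,90,40),(85,255,255)),('orange',(3,150,120),(18,255,255))):
        for q in cv2.findContours(cv2.inRange(h,lo,hi),0,1)[0]:
            if cv2.contourArea(q)>mn:
                e=cv2.minEnclosingCircle(q); print(lab,nm,np.round(e[0],0),round(e[1],1),[ray(c,*e[0],z)[:2].round(0) for z in zs])
det(im,c,'wrist',600,(50,68))
im,c,st=grab('top',sys.argv[1]+'t'); det(im,c,'top',90,(50,68))
E
python3 g.py w4
```

```text
tcp [538.4 330.6 230.8]
wrist green [ 89. 238.] 31.3 [array([642.,  63.]), array([632.,  78.])]
wrist green [386. 180.] 27.7 [array([535., 404.]), array([531., 399.])]
wrist green [412.  93.] 32.5 [array([440., 415.]), array([442., 410.])]
wrist orange [569. 288.] 59.4 [array([649., 657.]), array([639., 638.])]
wrist orange [506. 274.] 34.9 [array([638., 573.]), array([629., 559.])]
wrist orange [593. 227.] 49.0 [array([566., 656.]), array([560., 638.])]
wrist orange [517. 217.] 25.8 [array([563., 564.]), array([558., 551.])]
wrist orange [604. 176.] 42.7 [array([505., 646.]), array([503., 628.])]
wrist orange [535. 165.] 27.0 [array([501., 565.]), array([499., 552.])]
top green [209. 193.] 8.4 [array([535., 401.]), array([533., 396.])]
top green [296. 168.] 8.6 [array([629.,  79.]), array([626.,  77.])]
top green [386. 144.] 9.4 [array([ 721., -255.]), array([ 716., -252.])]
top orange [367. 231.] 8.7 [array([ 395., -181.]), array([ 395., -179.])]
```

step_arm --motion '[[[-0.02, 0.2, -0.05], 0], [[-0.02, 0.28, -0.2], 0], [[-0.02, 0.28, -0.35], 0], [[-0.02, 0.28, -0.5], 0], [[-0.02, 0.28, -0.6], 0], [[-0.02, 0.28, -0.67], 0], [[-0.02, 0.28, -0.7], 0], [[-0.02, 0.28, -0.71], 0], [[-0.02, 0.28, -0.71], 0]]'

```text
time: 16.9
tcp_pos: [535.7, 397.2, 54.3]
ee_rot: [3.141, 0.001, -3.04]
contact_force: [0.1, 0.0, 0.2]
width: 51.1
gripper_force: 0.0
```

step_arm --motion '[[[0, 0, 0], 0], [[0, 0, 0], 0], [[0, 0, 0], 0], [[0, 0, 0], 0], [[0, 0, 0], 0], [[0, 0, 0], 0]]' --hand -1

```text
time: 17.5
tcp_pos: [536.2, 398.2, 55.7]
ee_rot: [3.14, 0.003, -3.039]
contact_force: [-0.6, -0.1, 6.0]
width: 23.7
gripper_force: 59.1
```

step_arm --motion '[[[0, 0, 0.04], 0], [[0, 0, 0.12], 0], [[0, 0, 0.28], 0], [[0, 0, 0.44], 0], [[0, 0, 0.56], 0], [[0, 0, 0.6], 0], [[0, 0, 0.6], 0]]'

```text
time: 18.2
tcp_pos: [535.6, 397.8, 205.2]
ee_rot: [3.141, 0.002, -3.039]
contact_force: [-1.7, -0.4, -3.1]
width: 24.0
gripper_force: 59.1
```

step_arm --motion '[[[0.02, -0.08, 0], 0], [[0.04, -0.2, 0], 0], [[0.06, -0.36, 0], 0], [[0.08, -0.54, 0], 0], [[0.1, -0.72, 0], 0], [[0.12, -0.88, 0], 0], [[0.132, -1, 0], 0]]'

```text
time: 18.9
tcp_pos: [566.5, 144.8, 200.8]
ee_rot: [-3.141, -0.005, -3.041]
contact_force: [0.4, 0.7, -2.1]
width: 24.1
gripper_force: 59.2
```

step_arm --motion '[[[0, -0.06, 0], 0], [[0, -0.088, 0], 0], [[0, -0.088, -0.06], 0], [[0, -0.088, -0.18], 0], [[0, -0.088, -0.3], 0], [[0, -0.088, -0.4], 0], [[0, -0.088, -0.46], 0], [[0, -0.088, -0.49], 0], [[0, -0.088, -0.5], 0], [[0, -0.088, -0.5], 0]]'

```text
time: 19.9
tcp_pos: [568.0, 126.1, 78.8]
ee_rot: [3.141, -0.0, -3.038]
contact_force: [0.7, -0.3, -2.3]
width: 24.3
gripper_force: 59.3
```

step_arm --motion '[[[0, 0, -0.008], 0], [[0, 0, -0.016], 0], [[0, 0, -0.02], 0], [[0, 0, -0.02], 0]]'

```text
time: 20.3
tcp_pos: [568.1, 125.4, 74.0]
ee_rot: [3.142, 0.0, -3.039]
contact_force: [0.2, -0.4, -1.9]
width: 23.8
gripper_force: 59.3
```

step_arm --motion '[[[0, 0, -0.005], 0], [[0, 0, -0.01], 0], [[0, 0, -0.012], 0], [[0, 0, -0.012], 0]]'

```text
time: 20.7
tcp_pos: [570.5, 125.3, 73.6]
ee_rot: [-3.141, 0.006, -3.039]
contact_force: [-0.3, -1.9, 10.1]
width: 24.1
gripper_force: 60.6
```

step_arm --motion '[[[0, 0, 0.006], 0], [[0, 0, 0.008], 0], [[0, 0, 0.008], 0], [[0, 0, 0.008], 0]]' --hand 0.2

```text
time: 21.1
tcp_pos: [567.8, 125.5, 72.6]
ee_rot: [3.141, -0.0, -3.039]
contact_force: [0.0, 0.3, 0.0]
width: 51.1
gripper_force: 0.0
```

step_arm --motion '[[[0, 0, 0.08], 0], [[0, 0, 0.25], 0], [[0, 0, 0.45], 0], [[0, 0, 0.6], 0], [[-0.08, 0.18, 0.64], 0], [[-0.16, 0.36, 0.64], 0], [[-0.24, 0.54, 0.64], 0], [[-0.32, 0.72, 0.64], 0], [[-0.4, 0.9, 0.64], 0], [[-0.45, 1, 0.64], 0]]'

```text
time: 22.1
tcp_pos: [453.6, 378.4, 232.5]
ee_rot: [3.141, -0.001, -3.036]
contact_force: [0.2, 0.4, 0.1]
width: 51.5
gripper_force: 0.0
```

```bash
python3 g.py w5 | grep -v 'wrist orange'
```

```text
tcp [453.6 378.4 232.5]
wrist green [ 73. 278.] 57.0 [array([616.,  83.]), array([603.,  99.])]
wrist green [355. 167.] 27.6 [array([439., 415.]), array([436., 413.])]
top green [205. 219.] 8.4 [array([440., 413.]), array([439., 407.])]
top green [283. 183.] 8.6 [array([572., 127.]), array([569., 125.])]
top green [297. 167.] 8.6 [array([632.,  79.]), array([629.,  77.])]
top green [386. 144.] 9.4 [array([ 721., -255.]), array([ 716., -252.])]
top orange [376. 239.] 8.5 [array([ 367., -216.]), array([ 367., -214.])]
```

The orange pot has been knocked to about (369,-215); I'll put it back after pot C.

step_arm --motion '[[[-0.056, 0.136, -0.05], 0], [[-0.056, 0.136, -0.2], 0], [[-0.056, 0.136, -0.35], 0], [[-0.056, 0.136, -0.5], 0], [[-0.056, 0.136, -0.6], 0], [[-0.056, 0.136, -0.67], 0], [[-0.056, 0.136, -0.7], 0], [[-0.056, 0.136, -0.714], 0], [[-0.056, 0.136, -0.714], 0]]'

```text
time: 23.1
tcp_pos: [442.0, 409.3, 54.6]
ee_rot: [3.141, 0.0, -3.039]
contact_force: [0.0, -0.8, 0.4]
width: 51.0
gripper_force: 0.0
```

step_arm --motion '[[[0, 0, 0], 0], [[0, 0, 0], 0], [[0, 0, 0], 0], [[0, 0, 0], 0], [[0, 0, 0], 0], [[0, 0, 0], 0]]' --hand -1

```text
time: 23.7
tcp_pos: [442.7, 410.5, 56.0]
ee_rot: [3.14, 0.003, -3.039]
contact_force: [0.5, 1.1, 7.0]
width: 23.9
gripper_force: 58.9
```

step_arm --motion '[[[0, 0, 0.04], 0], [[0, 0, 0.12], 0], [[0, 0, 0.28], 0], [[0, 0, 0.44], 0], [[0, 0, 0.56], 0], [[0, 0, 0.6], 0], [[0, 0, 0.6], 0]]'

```text
time: 24.4
tcp_pos: [442.0, 409.8, 205.5]
ee_rot: [3.141, 0.002, -3.039]
contact_force: [0.1, -0.5, -3.0]
width: 23.6
gripper_force: 59.4
```

step_arm --motion '[[[0.02, -0.08, 0], 0], [[0.06, -0.2, 0], 0], [[0.11, -0.36, 0], 0], [[0.16, -0.52, 0], 0], [[0.21, -0.68, 0], 0], [[0.24, -0.8, 0], 0]]'

```text
time: 25.0
tcp_pos: [500.6, 206.8, 201.4]
ee_rot: [-3.14, -0.005, -3.04]
contact_force: [1.0, 0.3, -2.5]
width: 24.1
gripper_force: 59.5
```

step_arm --motion '[[[0.06, -0.15, 0], 0], [[0.12, -0.3, 0], 0], [[0.17, -0.45, 0], 0], [[0.21, -0.58, 0], 0], [[0.235, -0.66, 0], 0], [[0.246, -0.695, 0], 0], [[0.246, -0.695, 0], 0]]'

```text
time: 25.7
tcp_pos: [562.2, 34.9, 202.2]
ee_rot: [3.141, -0.004, -3.041]
contact_force: [0.3, 0.2, -1.8]
width: 24.1
gripper_force: 59.5
```

step_arm --motion '[[[0, 0, -0.06], 0], [[0, 0, -0.18], 0], [[0, 0, -0.3], 0], [[0, 0, -0.4], 0], [[0, 0, -0.46], 0], [[0, 0, -0.49], 0], [[0, 0, -0.51], 0], [[0, 0, -0.515], 0], [[0, 0, -0.515], 0]]'

```text
time: 26.6
tcp_pos: [563.5, 36.0, 76.2]
ee_rot: [-3.142, 0.001, -3.039]
contact_force: [0.6, -0.8, -2.3]
width: 24.1
gripper_force: 59.5
```

step_arm --motion '[[[0, 0, -0.006], 0], [[0, 0, -0.012], 0], [[0, 0, -0.018], 0], [[0, 0, -0.02], 0], [[0, 0, -0.02], 0]]'

```text
time: 27.1
tcp_pos: [566.0, 35.7, 73.9]
ee_rot: [-3.141, 0.007, -3.039]
contact_force: [-0.5, 1.8, 10.3]
width: 24.2
gripper_force: 61.0
```

step_arm --motion '[[[0, 0, 0.008], 0], [[0, 0, 0.01], 0], [[0, 0, 0.01], 0], [[0, 0, 0.01], 0]]' --hand 0.2

```text
time: 27.5
tcp_pos: [562.9, 35.7, 72.9]
ee_rot: [3.141, -0.0, -3.039]
contact_force: [-0.1, 0.1, 0.4]
width: 51.5
gripper_force: 0.0
```

step_arm --motion '[[[0, 0, 0.08], 0], [[0, 0, 0.25], 0], [[0, 0, 0.45], 0], [[0, 0, 0.6], 0], [[-0.1, -0.1, 0.64], 0], [[-0.22, -0.25, 0.64], 0], [[-0.34, -0.4, 0.64], 0], [[-0.46, -0.55, 0.64], 0], [[-0.55, -0.7, 0.64], 0], [[-0.6, -0.8, 0.64], 0]]'

```text
time: 28.5
tcp_pos: [411.1, -165.8, 233.0]
ee_rot: [-3.141, -0.0, -3.041]
contact_force: [0.6, -0.3, 0.1]
width: 51.4
gripper_force: 0.0
```

```bash
python3 g.py w6
```

```text
tcp [ 411.1 -165.8  233. ]
wrist green [540. 330.] 28.6 [array([590., 145.]), array([576., 127.])]
wrist green [126. 222.] 16.7 [array([ 489., -389.]), array([ 481., -377.])]
wrist orange [278. 131.] 30.2 [array([ 367., -217.]), array([ 365., -215.])]
top green [308. 185.] 8.7 [array([565.,  36.]), array([563.,  35.])]
top green [283. 183.] 8.5 [array([574., 126.]), array([571., 124.])]
top green [297. 167.] 8.5 [array([634.,  78.]), array([631.,  76.])]
top green [386. 144.] 9.3 [array([ 721., -254.]), array([ 716., -252.])]
```

View pics/w6.png

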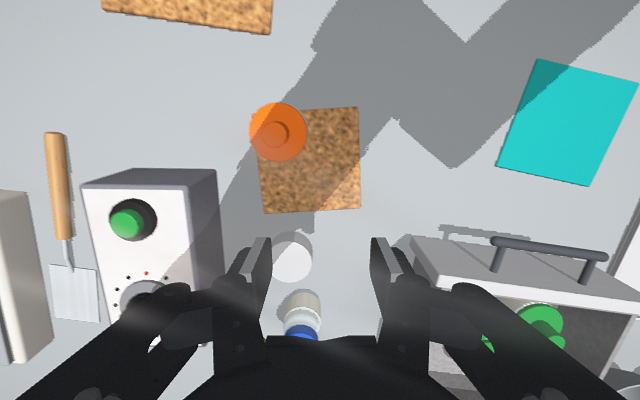

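The orange pot is at (278,131) px, at the mat's corner, world (367,-216). I'll pick it up again and centre it.

step_arm --motion '[[[-0.1, -0.1, -0.05], 0], [[-0.178, -0.202, -0.15], 0], [[-0.178, -0.202, -0.3], 0], [[-0.178, -0.202, -0.45], 0], [[-0.178, -0.202, -0.58], 0], [[-0.178, -0.202, -0.66], 0], [[-0.178, -0.202, -0.7], 0], [[-0.178, -0.202, -0.712], 0], [[-0.178, -0.202, -0.712], 0]]'

```text
time: 29.5
tcp_pos: [369.0, -214.7, 55.4]
ee_rot: [3.142, 0.0, -3.039]
contact_force: [-0.6, 1.2, -0.2]
width: 51.4
gripper_force: 0.0
```

step_arm --motion '[[[0, 0, 0], 0], [[0, 0, 0], 0], [[0, 0, 0], 0], [[0, 0, 0], 0], [[0, 0, 0], 0], [[0, 0, 0], 0]]' --hand -1

```text
time: 30.1
tcp_pos: [369.5, -215.7, 56.3]
ee_rot: [-3.14, 0.002, -3.039]
contact_force: [-0.3, -0.8, 6.3]
width: 23.8
gripper_force: 58.7
```

step_arm --motion '[[[0, 0, 0.04], 0], [[0, 0, 0.1], 0], [[0.05, 0.05, 0.1], 0], [[0.11, 0.1, 0.1], 0], [[0.152, 0.14, 0.1], 0], [[0.152, 0.14, 0.06], 0], [[0.152, 0.14, 0.02], 0], [[0.152, 0.14, 0.01], 0], [[0.152, 0.14, 0.01], 0]]'

```text
time: 31.0
tcp_pos: [405.3, -179.6, 56.8]
ee_rot: [3.14, -0.002, -3.04]
contact_force: [0.3, -0.3, -2.5]
width: 23.5
gripper_force: 59.3
```

step_arm --motion '[[[0, 0, -0.006], 0], [[0, 0, -0.012], 0], [[0, 0, -0.016], 0], [[0, 0, -0.016], 0]]'

```text
time: 31.4
tcp_pos: [406.1, -180.4, 56.1]
ee_rot: [-3.14, -0.0, -3.04]
contact_force: [-8.5, 2.5, 24.3]
width: 23.7
gripper_force: 62.4
```

step_arm --motion '[[[0, 0, 0.006], 0], [[0, 0, 0.008], 0], [[0, 0, 0.008], 0], [[0, 0, 0.008], 0]]' --hand 0.2

```text
time: 31.8
tcp_pos: [406.5, -179.9, 55.4]
ee_rot: [3.141, -0.0, -3.039]
contact_force: [-0.1, 0.4, -0.5]
width: 51.5
gripper_force: 0.0
```

step_arm --motion '[[[0, 0, 0.08], 0], [[0, 0, 0.25], 0], [[0, 0, 0.45], 0], [[0, 0, 0.5], 0], [[-0.05, 0.15, 0.5], 0], [[-0.08, 0.34, 0.5], 0], [[-0.1, 0.53, 0.5], 0], [[-0.12, 0.72, 0.5], 0], [[-0.13, 0.9, 0.5], 0], [[-0.13, 1, 0.5], 0]]' --hand -1

```text
time: 32.8
tcp_pos: [372.9, 72.8, 180.4]
ee_rot: [3.141, -0.0, -3.037]
contact_force: [-0.1, -0.6, -0.0]
width: -0.1
gripper_force: 0.0
```

```bash
python3 g.py w7; python3 -c "
from h import *
t=cv2.imread('pics/w7t.png')[130:260,250:450]; cv2.imwrite('pics/c7.png',cv2.resize(t,None,fx=4,fy=4,interpolation=cv2.INTER_CUBIC))"
```

```text
tcp [372.9  72.8 180.4]
wrist orange [ 56. 197.] 38.7 [array([ 409., -182.]), array([ 402., -165.])]
top green [308. 185.] 8.6 [array([565.,  35.]), array([563.,  34.])]
top green [283. 183.] 8.5 [array([574., 126.]), array([571., 124.])]
top green [297. 167.] 8.5 [array([634.,  78.]), array([631.,  76.])]
top green [386. 144.] 9.4 [array([ 721., -255.]), array([ 716., -252.])]
top orange [366. 230.] 8.7 [array([ 402., -180.]), array([ 402., -178.])]
```

View pics/c7.png

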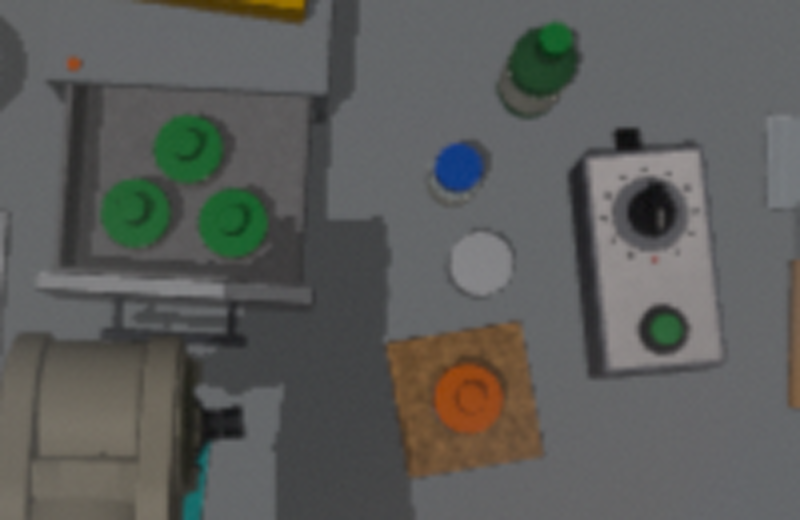

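All three greens stand in the drawer, at crop positions (190,148), (135,212) and (233,222), and the orange pot is centred on the mat at (470,396). Now I'll push the drawer shut by its handle with the fingers closed.

step_arm --motion '[[[0.088, 0.044, -0.1], 0], [[0.088, 0.044, -0.25], 0], [[0.088, 0.044, -0.38], 0], [[0.088, 0.044, -0.424], 0], [[0.088, 0.044, -0.424], 0]]'

```text
time: 33.4
tcp_pos: [394.6, 80.7, 73.2]
ee_rot: [3.141, -0.004, -3.04]
contact_force: [-0.3, -0.5, -0.2]
width: -0.0
gripper_force: 0.0
```

step_arm --motion '[[[0.04, 0, 0], 0], [[0.08, 0, 0], 0], [[0.12, -0.002, 0], 0], [[0.16, -0.004, 0], 0], [[0.2, -0.006, 0], 0], [[0.24, -0.009, 0], 0], [[0.28, -0.011, 0], 0], [[0.32, -0.013, 0], 0], [[0.36, -0.015, 0], 0], [[0.4, -0.018, 0], 0]]'

```text
time: 34.4
tcp_pos: [496.8, 76.8, 74.5]
ee_rot: [3.141, -0.0, -3.039]
contact_force: [-0.9, 1.0, 0.1]
width: 0.1
gripper_force: 0.7
```

step_arm --motion '[[[0.04, -0.002, 0], 0], [[0.08, -0.004, 0], 0], [[0.12, -0.006, 0], 0], [[0.16, -0.008, 0], 0], [[0.2, -0.01, 0], 0], [[0.24, -0.012, 0], 0], [[0.28, -0.014, 0], 0], [[0.31, -0.016, 0], 0], [[0.33, -0.018, 0], 0], [[0.35, -0.018, 0], 0]]'

```text
time: 35.4
tcp_pos: [583.8, 72.1, 74.5]
ee_rot: [-3.142, -0.0, -3.039]
contact_force: [-1.6, -1.1, 0.5]
width: -0.3
gripper_force: 0.6
```

step_arm --motion '[[[0.015, 0, 0], 0], [[0.03, -0.001, 0], 0], [[0.045, -0.002, 0], 0], [[0.06, -0.003, 0], 0], [[0.06, -0.003, 0], 0]]'

```text
time: 35.9
tcp_pos: [599.4, 71.5, 74.7]
ee_rot: [3.141, 0.001, -3.039]
contact_force: [0.2, -0.3, -0.7]
width: 0.1
gripper_force: 0.0
```

step_arm --motion '[[[0.008, 0, 0], 0], [[0.016, 0, 0], 0], [[0.024, 0, 0], 0], [[0.024, 0, 0], 0]]'

```text
time: 36.3
tcp_pos: [605.0, 71.5, 74.7]
ee_rot: [3.142, 0.001, -3.039]
contact_force: [0.7, -0.5, 0.1]
width: 0.4
gripper_force: 0.1
```

step_arm --motion '[[[0.008, 0, 0], 0], [[0.016, 0, 0], 0], [[0.024, 0, 0], 0], [[0.032, 0, 0], 0], [[0.032, 0, 0], 0]]'

```text
time: 36.8
tcp_pos: [610.5, 71.3, 74.3]
ee_rot: [3.141, -0.004, -3.039]
contact_force: [-7.3, -0.8, 3.8]
width: -0.0
gripper_force: 3.4
```

```bash
python3 -c "
from h import *
grab('top','t8'); im,c,st=grab('scene','s8'); print(st['contact_force'])
s=cv2.imread('pics/s8.png')[120:270,300:480]; t=cv2.imread('pics/t8.png')[80:230,240:420]
cv2.imwrite('pics/c8.png',np.hstack([cv2.resize(a,(400,333),interpolation=cv2.INTER_CUBIC) for a in(s,t)]))"
```

```text
[-6.25925923 -0.54088174  3.78300623]
```

View pics/c8.png

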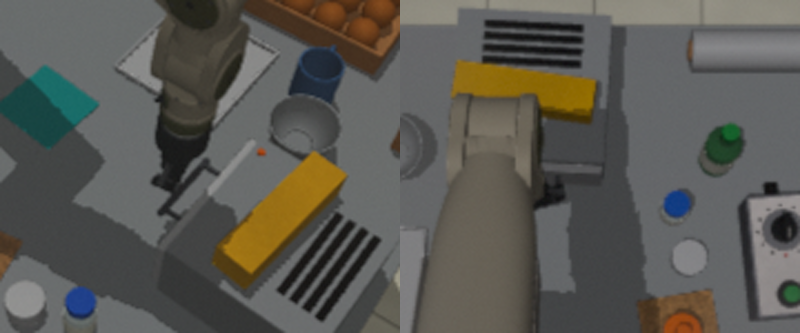

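The drawer looks shut and the force is rising. I'll push a little harder to confirm the stop, then back off.

step_arm --motion '[[[0.008, 0, 0], 0], [[0.016, 0, 0], 0], [[0.016, 0, 0], 0], [[0.016, 0, 0], 0]]'

```text
time: 37.3
tcp_pos: [610.7, 71.3, 73.8]
ee_rot: [3.141, -0.011, -3.039]
contact_force: [-16.0, -3.2, 9.8]
width: -0.2
gripper_force: 7.8
```

step_arm --motion '[[[-0.05, 0, 0], 0], [[-0.15, 0, 0], 0], [[-0.3, 0, 0], 0], [[-0.35, 0, 0.2], 0], [[-0.4, 0, 0.4], 0], [[-0.4, 0, 0.6], 0], [[-0.4, -0.1, 0.7], 0], [[-0.4, -0.3, 0.7], 0], [[-0.4, -0.5, 0.7], 0], [[-0.4, -0.7, 0.7], 0]]' --hand 0

```text
time: 38.3
tcp_pos: [517.3, -105.1, 250.5]
ee_rot: [-3.141, 0.003, -3.038]
contact_force: [0.9, 0.6, -0.1]
width: 42.7
gripper_force: 0.0
```

step_arm --motion '[[[0, -0.2, 0], 0], [[0, -0.4, 0], 0], [[0, -0.6, 0], 0], [[0, -0.7, 0], 0], [[0, -0.8, 0], 0], [[0, -0.8, 0], 0]]'

```text
time: 38.9
tcp_pos: [516.7, -307.0, 249.0]
ee_rot: [-3.141, 0.001, -3.043]
contact_force: [0.6, 0.8, 0.3]
width: 42.4
gripper_force: 0.0
```

```bash
python3 -c "
from h import *
im,c,st=grab('wrist','w9'); print(st['tcp_pos'],st['ee_rot'],st['joint_pos'])
grab('top','t9')
w=cv2.imread('pics/w9.png')[:,:]; t=cv2.imread('pics/t9.png')[80:240,240:440]
t=cv2.resize(t,(500,400),interpolation=cv2.INTER_CUBIC); cv2.imwrite('pics/c9t.png',t)"
```

```text
[ 516.74691831 -307.03747693  249.00789018] [-3.14057185e+00  7.25938509e-04 -3.04279398e+00] [-6.69498271e-01  3.60584696e-01  1.56256338e-01  1.36523658e+00
 -2.29590400e-04 -7.68296720e-01]
```

View pics/c9t.png

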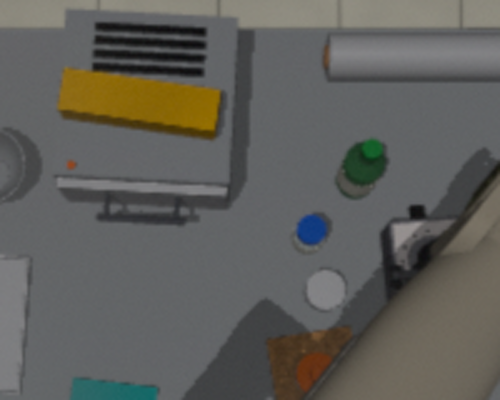

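View pics/w9.png

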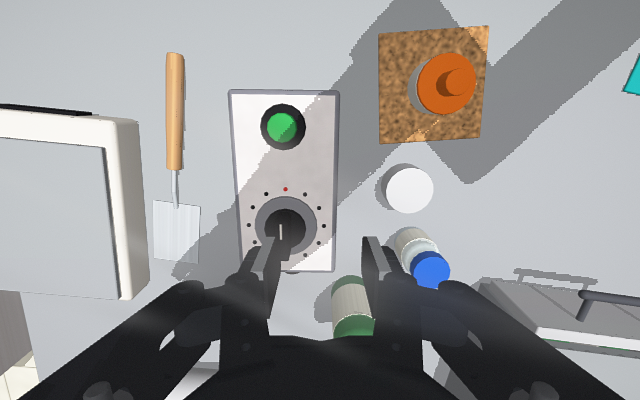

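Drawer panel is flush, i.e. shut. Wrist view: dial disc centre at about (286,224), red dot (285,189), button (283,127), box top corners (230,92), (338,92), (243,270), (333,270).

Run:
```python
from h import *
st=bot.state(); c=cam('wrist',st); w=cv2.imread('pics/w9.png')
P=[ray(c,*p,90)[:2] for p in((230,92),(338,92),(333,270),(243,270))]
print('box',np.round(P,0).tolist(),np.mean(P,0).round(0))
for e in((0,3),(1,2)):
    d=P[e[1]]-P[e[0]]; print('yaw',np.arctan2(d[1],d[0]),np.linalg.norm(d))
h=cv2.cvtColor(w,cv2.COLOR_BGR2HSV); m=cv2.inRange(h,(45,90,40),(85,255,255)); m[200:]=0
q=max(cv2.findContours(m,0,1)[0],key=cv2.contourArea); e=cv2.minEnclosingCircle(q); print(e)
for z in(95,100): print('btn',ray(c,*e[0],z).round(0))
print('disc',ray(c,286,224,104).round(0),'red',ray(c,285,189,90).round(0))
for p in((266,188),(305,195),(253,207),(319,207),(249,226),(324,226)): print('dot',ray(c,*p,90).round(0)[:2])
cv2.imwrite('pics/c9w.png',cv2.resize(w[170:290,220:350],None,fx=4,fy=4,interpolation=cv2.INTER_CUBIC))
```

```text
box [[438.0, -400.0], [428.0, -296.0], [621.0, -279.0], [631.0, -383.0]] [ 529. -340.]
yaw 0.09168304123751564 193.9297989730767
yaw 0.0883881672475423 193.93991277659043
((281.5, 126.5), 15.182326316833496)
btn [ 465. -348.   95.]
btn [ 465. -347.  100.]
disc [ 564. -336.  104.] red [ 530. -341.   90.]
dot [ 531. -361.]
dot [ 534. -319.]
dot [ 553. -374.]
dot [ 546. -303.]
dot [ 576. -377.]
dot [ 568. -295.]
```

View pics/c9w.png

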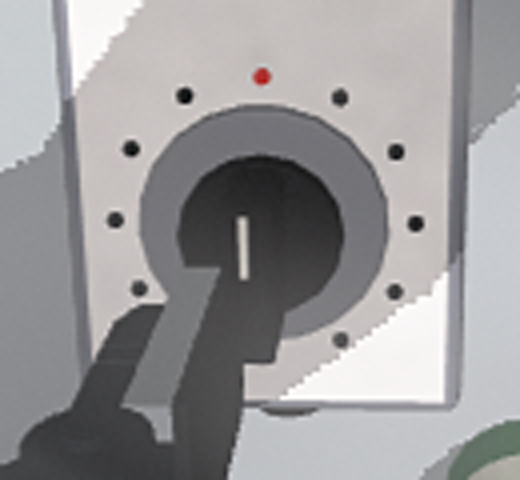

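Dial axis is about (570,-336), console yaw 0.09, button (465,-347). The tool's yaw already lines up with the bar, so I'll descend on it.

step_arm --motion '[[[0.15, -0.08, 0], 0], [[0.213, -0.116, -0.1], 0], [[0.213, -0.116, -0.25], 0], [[0.213, -0.116, -0.38], 0], [[0.213, -0.116, -0.46], 0], [[0.213, -0.116, -0.52], 0], [[0.213, -0.116, -0.55], 0], [[0.213, -0.116, -0.556], 0], [[0.213, -0.116, -0.556], 0]]'

```text
time: 39.9
tcp_pos: [570.3, -332.0, 111.4]
ee_rot: [-3.141, 0.001, -3.038]
contact_force: [-0.3, -0.6, 0.0]
width: 42.7
gripper_force: 0.0
```

step_arm --motion '[[[0, 0, 0], 0], [[0, 0, 0], 0], [[0, 0, 0], 0], [[0, 0, 0], 0], [[0, 0, 0], 0], [[0, 0, 0], 0], [[0, 0, 0], 0]]' --hand -1

```text
time: 40.6
tcp_pos: [571.3, -339.6, 113.0]
ee_rot: [-3.129, 0.003, -3.044]
contact_force: [1.5, -16.4, -2.2]
width: 12.8
gripper_force: 60.2
```

step_arm --motion '[[[0, -0.02, 0], 0], [[0, -0.02, 0], -0.02], [[0, -0.02, 0], -0.04], [[0, -0.02, 0], -0.06], [[0, -0.02, 0], -0.08], [[0, -0.02, 0], -0.1], [[0, -0.02, 0], -0.12], [[0, -0.02, 0], -0.14], [[0, -0.02, 0], -0.16], [[0, -0.02, 0], -0.16]]'

```text
time: 41.6
tcp_pos: [570.8, -341.4, 113.0]
ee_rot: [-3.14, 0.008, 2.234]
contact_force: [-1.1, -9.2, 1.9]
width: 13.2
gripper_force: 60.8
```

step_arm --motion '[[[0, 0, 0], -0.02], [[0, 0, 0], -0.04], [[0, 0, 0], -0.06], [[0, 0, 0], -0.08], [[0, 0, 0], -0.1], [[0, 0, 0], -0.12], [[0, 0, 0], -0.14], [[0, 0, 0], -0.16], [[0, 0, 0], -0.17], [[0, 0, 0], -0.17]]'

```text
time: 42.6
tcp_pos: [569.2, -341.7, 112.9]
ee_rot: [3.138, 0.007, 1.167]
contact_force: [-5.8, -9.5, 3.8]
width: 12.5
gripper_force: 61.1
```

step_arm --motion '[[[0, 0, 0], -0.02], [[0, 0, 0], -0.04], [[0, 0, 0], -0.06], [[0, 0, 0], -0.08], [[0, 0, 0], -0.1], [[0, 0, 0], -0.12], [[0, 0, 0], -0.14], [[0, 0, 0], -0.16], [[0, 0, 0], -0.172], [[0, 0, 0], -0.172]]'

```text
time: 43.6
tcp_pos: [568.1, -340.5, 112.9]
ee_rot: [3.136, 0.003, 0.086]
contact_force: [-8.5, -5.5, 7.1]
width: 12.7
gripper_force: 61.5
```

Turned 180.6°, so I'll release, lift and check.

step_arm --motion '[[[0, 0, 0], 0], [[0, 0, 0], 0], [[0, 0, 0], 0], [[0, 0, 0], 0], [[0, 0, 0.03], 0], [[0, 0, 0.1], 0], [[-0.05, 0, 0.25], 0], [[-0.15, 0, 0.4], 0], [[-0.2, 0, 0.5], 0], [[-0.2, 0, 0.5], 0]]' --hand 0

```text
time: 44.6
tcp_pos: [520.3, -338.8, 241.3]
ee_rot: [3.136, -0.006, 0.089]
contact_force: [0.7, 0.0, 0.1]
width: 42.8
gripper_force: 0.0
```

```bash
python3 -c "
from h import *
im,c,st=grab('wrist','w10'); print(st['tcp_pos'],st['ee_rot'],proj(c,[570,-339,134]),proj(c,[465,-347,98]))"
```

```text
[ 520.25805607 -338.80280038  241.29837575] [ 3.13567033 -0.0055218   0.08926141] [324.87842199 138.20073247] [322.47339228 236.65409054]
```

View pics/w10.png

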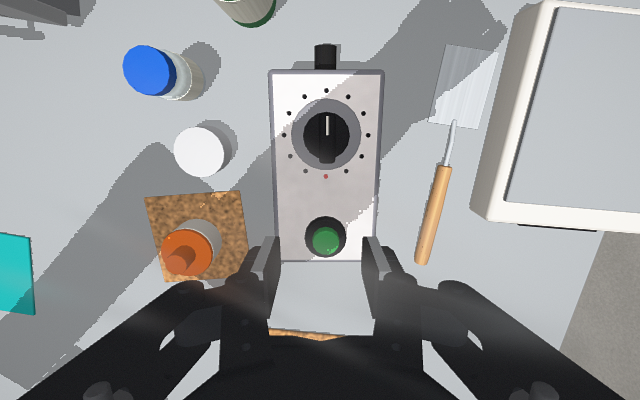

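The white mark points exactly opposite the red dot (mark at (326,125), red dot at (325,176)), so the dial is at six clicks. The button is at (325,241). I'll close the fingers and press.

step_arm --motion '[[[-0.15, -0.02, 0], 0], [[-0.228, -0.032, -0.1], 0], [[-0.228, -0.032, -0.25], 0], [[-0.228, -0.032, -0.4], 0], [[-0.228, -0.032, -0.48], 0], [[-0.228, -0.032, -0.52], 0], [[-0.228, -0.032, -0.52], 0]]' --hand -1

```text
time: 45.35
tcp_pos: [462.0, -344.2, 106.5]
ee_rot: [-3.14, 0.002, 0.091]
contact_force: [-5.3, 4.3, 11.3]
width: 0.5
gripper_force: 5.4
```

step_arm --motion '[[[0, 0, -0.01], 0], [[0, 0, -0.02], 0], [[0, 0, -0.03], 0], [[0, 0, -0.04], 0], [[0, 0, -0.04], 0]]'

```text
time: 45.85
tcp_pos: [462.2, -344.5, 105.4]
ee_rot: [3.138, -0.002, 0.091]
contact_force: [-21.4, 17.9, 66.8]
width: -0.0
gripper_force: 33.5
```

The force went far past 5 N with the travel stopped, so the button is fully down. Retract.

step_arm --motion '[[[0, 0, 0.04], 0], [[0, 0, 0.08], 0], [[0, 0, 0.2], 0], [[0, 0, 0.4], 0], [[-0.02, 0.2, 0.5], 0], [[-0.04, 0.4, 0.55], 0], [[-0.04, 0.6, 0.55], 0], [[-0.04, 0.7, 0.55], 0], [[-0.04, 0.7, 0.55], 0], [[-0.04, 0.7, 0.55], 0]]'

```text
time: 46.85
tcp_pos: [453.2, -169.9, 232.7]
ee_rot: [3.141, 0.0, 0.092]
contact_force: [-0.2, -0.1, -0.1]
width: -0.1
gripper_force: 0.0
```

```bash
python3 g.py w11; python3 -c "
from h import *
im,c,st=grab('scene','s11'); print(st['contact_force'],st['time'])"
```

```text
tcp [ 453.2 -169.9  232.7]
wrist green [511. 194.] 17.9 [array([ 452., -390.]), array([ 456., -378.])]
wrist orange [326. 215.] 26.9 [array([ 407., -181.]), array([ 413., -180.])]
top green [386. 144.] 9.4 [array([ 721., -255.]), array([ 716., -252.])]
[-0.92977216 -0.33786536  0.1139245 ] 46.95
```

View pics/s11.png

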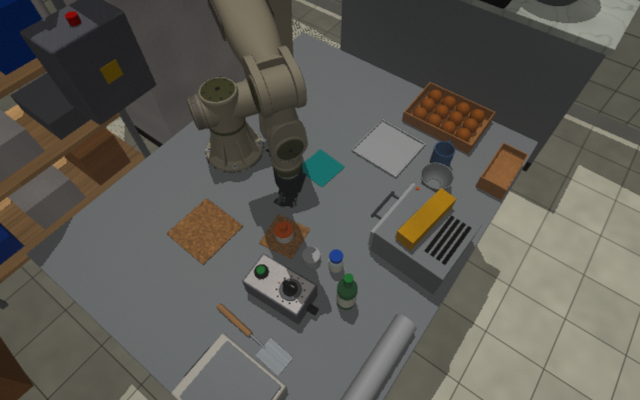

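Run:
```python
from h import *
a=cam('wrist',dict(tcp_pos=[516.75,-307.04,249.0],ee_rot=[-3.1406,.0007,-3.0428])); b=cam('wrist',dict(tcp_pos=[520.26,-338.8,241.3],ee_rot=[3.1357,-.0055,.0893]))
def ctr(f,lo,hi,roi):
    h=cv2.cvtColor(cv2.imread(f),cv2.COLOR_BGR2HSV); m=cv2.inRange(h,lo,hi); k=m*0; x0,y0,x1,y1=roi; k[y0:y1,x0:x1]=m[y0:y1,x0:x1]
    q=max(cv2.findContours(k,0,1)[0],key=cv2.contourArea); return cv2.minEnclosingCircle(cv2.convexHull(q))[0]
G=((45,90,40),(85,255,255)); K=((0,0,0),(179,255,70))
for nm,c in(('green',G),):
    p=ctr('pics/w9.png',*c,(250,95,315,160)); q=ctr('pics/w10.png',*c,(295,205,355,265))
    for z in(90,95,100,105,110,115): print(nm,z,(ray(a,*p,z)-ray(b,*q,z))[:2].round(1))
print('red dot (z=90)',(ray(a,285,189,90)-ray(b,325,176,90))[:2].round(1))
```

```text
green 90 [7.8 0. ]
green 95 [5.2 0.3]
green 100 [2.6 0.6]
green 105 [-0.   0.9]
green 110 [-2.6  1.2]
green 115 [-5.2  1.5]
red dot (z=90) [0.9 0.5]
```

The button's top sits about 10 mm above its ring, so the firm stop was the button bottoming out. Handing in.

```bash
python3 -c "
from rig import workorder
print(workorder.close_job())"
```

```text
the job is handed in; nothing more can be done
None
```

I handed the job in at about 47 s of the 210 s. The orange pot is on the cork mat, the three green pots are in the shut drawer, the dial is at six clicks and the start button was pressed and released. The hand-in returned no verdict, and I judged the full press from the force and height where it stopped.

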